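Strip the pastry stand for washing

TASK

Take the little pastry stand apart for washing, from the top down: first the wing nut off its pin, then the sleeve under it, and last the oak ledge, each set down in the black wash tray before the next is taken. Put them side by side, each lying flat on the tray's floor the same way up as it came off; lower them in, do not drop them.

Things in the scene. Friction and masses are not known exactly. Their poses are not given: they have to be found in the camera images.
- wing_nut: steel wing nut, topmost on the stand's pin. Hub 26 mm across, 18 mm high, 13 mm through hole; two upright 7 mm thick wings along its own y, 62 mm tip to tip, tops 26 mm up. Origin: centre of underside; z up. Already unscrewed: lifts straight off. Pinch it across the hub, along its own x. The same kind of nut lying on the counter is a spare, not part of the job.
- sleeve: plain round aluminium spacer sleeve on the pin, under the wing nut and on the ledge: 40 mm across, 22 mm high, 14 mm through hole, loose. Origin: centre of underside; z up. The thin-walled steel napkin ring on the counter is not part of the job.
- ledge: loose oak board, 190 mm along own y, 50 along own x, 18 thick, 15 mm hole at its middle. Origin: centre of underside; z up. Starts level, 80 mm up, under the sleeve, on the 36 mm round shoulder of the fixed stand (oak foot 130 x 200 mm, 18 high; thin post). From the shoulder a smooth 10 mm pin runs up through ledge, sleeve and nut to 152 mm above the counter.
- tray: empty black wash tray, fixed on the counter, 250 mm along its own x, 320 mm along its own y, 22 mm high, walls 4 mm thick, flat floor 4 mm above the counter. Origin: centre of its underside; z up.
Not all that is in view belongs to the job. Of the things that look like the ledge, the largest one is meant. Leave any red look-alike of the sleeve alone.

How it is judged:
By the outcome, as a careful person would: the job done as asked, in the order asked, and still so for the second after the job is handed in, with the robot touching nothing.
It also fails if it takes over 70 s, if anything falls off the work surface, if the arm or the gripper's body presses on something with over 40 N, if the wrist force passes 120 N, or if a joint passes its speed limit or range.

ROBOT

A 6-joint arm with a two-finger parallel gripper is mounted at the origin on the work surface. World frame = base frame: x ahead of the robot, y to its left, z up, the work surface at z = 0. Lengths are in m, angles in rad, forces in N, time in s.
With the tool pointing down it reaches from about 0.425 to 0.95 m from the base axis. Payload 3.5 kg.
Tool frame: the origin (TCP) lies at the very end of the fingers, on their centre line; the grasp point (between the pads) lies 19 mm behind it; z points along the fingers, y is the line along which they close (so a half turn about z gives the same grasp; the last joint's range is limited). The gripper opens to 85 mm and grips with 20 to 120 N. Pads are 22 mm wide; open, the fingers measure 114 mm over their backs; the gripper's body (76 mm by 85 mm) begins 54 mm behind the grasp point. The pads swing forward as they close: fully open they stand 13 mm farther back than shut.
Start: joints at [1.005, 0.286, 1.577, -0, 1.279, -0.15], TCP at [0.273, 0.617, 0.231] pointing down, gripper open.
Joint ranges: [-2.77, 2.77], [-0.9, 2.22], [0.21, 2.48], [-1.53, 4.67], [0.24, 2.81], [-2.84, 2.84]. Speed limits (rad/s): [2.79, 2.79, 3.14, 3.14, 3.14, 3.14].

INTERFACE

Orientations are given as a unit quaternion [x, y, z, w].
In Python, from plant import get_state, read_camera, sign_off, recognise gives the robot as it stands.
- The arm moves only by the tool arm_command, never from a script. Its argument "steps" is a list of rows, each an object with "translation": the shift along the tool's x, y, z scaled (see below), a list of three; "twist": the turn, a rotation vector about the tool's x, y, z scaled (see below), a list of three; "fingers": the opening, from -1 (shut) to 1 (fully open). In form: [{"translation": [x, y, z], "twist": [rx, ry, rz], "fingers": fingers}, ...]. A call has 1 to 5 rows; each row is the pose to reach, as a shift and turn from the pose commanded when the call began, along the tool's axes at that moment; what a row does not reach only later rows make up. The controller multiplies each number of a shift by 75 cm and each number of a turn by 60 degrees. A row lasts 1/8 s, in which the tool goes at most 62.5 mm and 10.7 degrees, less where a joint would pass 70% of its speed; a pose out of reach is approached as far as the arm can. A call with a number of a shift or a turn outside -1 to 1 is refused whole. A call with a gripper value outside its range is refused whole. The fingers move at their own pace and stop on an object; "grip_force" is the grip in N (left out, the last holds). Time passes only in rows, so rows that repeat a pose let the fingers close. It gives the time, the measured TCP pose, the force, the opening and the grip force at its end, in the units of the state.
- get_state(): the state, without advancing time (a new reading comes with each control period).
- read_camera(name): name is "scene" or "top" or "wrist"; returns a dict with "pixels" (400x640x3 uint8, red, green, blue), "K" (3x3 intrinsics, pixels), "R" (3x3) and "t" (3): a world point X has camera coordinates R X + t; the wrist camera has in their place "T_tool_cam" (4x4, takes a point from camera to tool coordinates, whose origin is the TCP and whose axes are the flange's). Camera axes: x right, y down, z forward; pixel columns grow to the right and rows downward; lengths in m; the calibration is good to about 2 mm. A picture is of the moment at which its call begins: read the wrist's pose just before it. There is no depth.
- sign_off(): hands the job in; it is judged then, once.
Trained networks look in a picture, given as the dict that the camera call returned (one of the last four; its "shot" number tells which), for a name from the list of things; names that differ only in an ending like _2 or _b are one class to them, and where a whole thing is asked for, a point or a joint stands for the part that bears it (a point fixed in the world has none). Each returns a list of dicts, best first, with "conf" (0 to 1); they miss things now and then, are a little off and sometimes report something else, mostly with a low value. They report only what shows in the picture. A call takes as long as a camera call. They do not tell look-alikes from the thing itself.
- recognise(picture, query): "point" ([row, column] in pixels, amid what is visible of it).
The state is a dict: "time": time; "qpos": joint angles; "dq": joint speeds; "joint_efforts": joint torques, N m; "eef_pos": TCP position; "tcp_rot": TCP orientation; "contact_force": force on the tool from outside, world axes, zero at the start; "wrist_torque": the same for the moment, N m; "opening": opening from 0.0 (shut) to 1.0 (fully open); "finger_force": force on a finger pad.
Only numpy, scipy, OpenCV 4.12 (cv2) and the standard library are available. Lean on these libraries where they do the work, as an engineer would, in place of code of your own. Each camera call takes 0.05 s, during which the arm holds its last target. There are 200 camera calls.

## Working session

There is one attempt and no reset: what is moved stays moved. The work goes in short steps, Python scripts to look and compute and a tool call to move; the robot and the scene stay as the last step left them, time stands still between calls to the robot, and variables do not carry over. Pictures are saved under pics/ and viewed, at most 10 in all, crops included, and the job is handed in when it is done.

Besides the shell and the picture viewer there is one more tool, called as name([rows], argument=value, ...), one row to a line, values as JSON. arm_command: Moves the arm, as the interface text tells. Shifts and turns lie within -1 to 1; 1 stands for 75 cm of shift or 60 degrees of turn. Its arguments: {"type":"object","properties":{"steps":{"type":"array"},"grip_force":{"type":"number"}},"required":["steps"]}

```bash
ls; mkdir -p pics
python3 - <<'E'
from plant import *
import cv2,numpy as np
s=get_state();print({k:np.round(v,3).tolist() for k,v in s.items()})
for n in ["scene","top"]:
    p=read_camera(n);cv2.imwrite(f"pics/{n}0.png",p["pixels"][:,:,::-1])
    np.savez(f"{n}_cal.npz",K=p["K"],R=p["R"],t=p["t"])
    print(n,np.round(p["K"],1).tolist(),np.round(p["R"],3).tolist(),np.round(p["t"],3))
    for q in ["wing_nut","sleeve","ledge","tray"]:
        print(q,[(np.round(r["point"]).tolist(),round(r["conf"],2)) for r in recognise(p,q)])
E
```

```text
pics
{'time': 0.0, 'qpos': [1.005, 0.287, 1.578, 0.0, 1.279, -0.15], 'dq': [-0.0, -0.001, 0.001, -0.0, -0.0, 0.001], 'joint_efforts': [0.002, -40.597, -29.264, -0.0, 0.006, 0.0], 'eef_pos': [0.272, 0.617, 0.23], 'tcp_rot': [0.206, 0.978, -0.001, -0.0], 'contact_force': [-0.173, 0.91, -0.399], 'wrist_torque': [0.013, -0.044, 0.015], 'finger_force': 0.0, 'opening': 1.0}
scene [[472.3, 0.0, 319.6], [0.0, 472.3, 198.7], [0.0, 0.0, 1.0]] [[0.347, 0.938, -0.014], [0.646, -0.249, -0.721], [-0.68, 0.241, -0.693]] [-0.182 -0.298  1.355]
wing_nut [([209.0, 184.0], 0.58)]
sleeve [([319.0, 175.0], 0.92), ([221.0, 188.0], 0.66)]
ledge [([220.0, 307.0], 0.86), ([227.0, 182.0], 0.69), ([312.0, 250.0], 0.69)]
tray []
top [[398.9, 0.0, 322.3], [0.0, 398.9, 199.4], [0.0, 0.0, 1.0]] [[-0.015, -1.0, 0.0], [-0.986, 0.015, -0.163], [0.163, -0.003, -0.987]] [-0.019  0.608  0.904]
wing_nut [([231.0, 427.0], 0.57)]
sleeve []
ledge [([230.0, 416.0], 0.86), ([166.0, 392.0], 0.81), ([240.0, 323.0], 0.8)]
tray [([236.0, 209.0], 0.69)]
```

View pics/scene0.png

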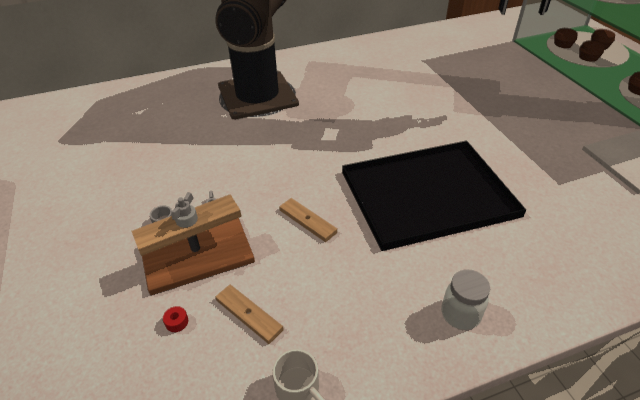

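View pics/top0.png

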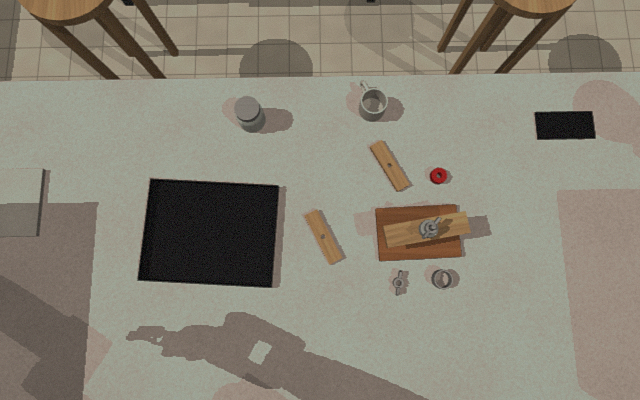

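Scene image: the stand with nut, sleeve and ledge is at about (row 215, col 187). In the top image it is at (229, 427).

Look-alikes in the top image, as (row, col):
- **Nut:** spare nut at (282, 399).
- **Sleeve:** napkin ring at (279, 441) and red sleeve at (176, 439).
- **Ledge:** short boards at (166, 389) and (237, 323).

I choose the parts on the stand at (229, 427). The tray corners in the top image, as (col, row), are about (150,179), (279,185), (273,287) and (138,280).

```bash
cat > h.py <<'E'
import numpy as np,cv2
from scipy.spatial.transform import Rotation as Ro
def cal(n): d=np.load(f"{n}_cal.npz"); return d["K"],d["R"],d["t"]
def ray(K,R,t,uv):
    d=R.T@np.linalg.inv(K)@np.array([uv[0],uv[1],1.]); return -R.T@t,d
def atz(n,uv,z):
    c,d=ray(*cal(n),uv) if isinstance(n,str) else ray(*n,uv)
    return c+d*(z-c[2])/d[2]
def proj(n,X):
    K,R,t=cal(n) if isinstance(n,str) else n
    p=K@(R@np.asarray(X)+t); return p[:2]/p[2]
E
python3 - <<'E'
from h import *
for uv in [(150,179),(279,185),(273,287),(138,280)]: print("tray",atz("top",uv,.022)[:2].round(3))
for uv in [(344,190),(466,145),(522,210),(388,243)]: print("tray scene",atz("scene",uv,.022)[:2].round(3))
print("nut",atz("top",(430,228),.14).round(3),atz("scene",(184,203),.14).round(3))
for uv in [(384,223),(387,248),(470,233),(466,212)]: print("ledge",atz("top",uv,.098)[:2].round(3))
print("spare",atz("top",(399,282),.02),"ring",atz("top",(441,279),.02),"red",atz("top",(439,176),.02))
a=cv2.imread("pics/top0.png")[190:300,370:480];b=cv2.imread("pics/scene0.png")[180:290,130:260]
a=cv2.resize(a,(380,380),interpolation=cv2.INTER_CUBIC);b=cv2.resize(b,(416,380)[:1]+(380,) if 0 else (410,347),interpolation=cv2.INTER_CUBIC)
o=np.zeros((380,790,3),np.uint8);o[:,:380]=a;o[:347,380:]=b;cv2.imwrite("pics/crop0.png",o)
E
```

```text
tray [0.67  0.399]
tray [0.65  0.079]
tray [0.403 0.092]
tray [0.424 0.414]
tray scene [0.483 0.072]
tray scene [0.442 0.407]
tray scene [0.673 0.393]
tray scene [0.654 0.094]
nut [ 0.527 -0.257  0.14 ] [ 0.53  -0.256  0.14 ]
ledge [ 0.543 -0.166]
ledge [ 0.488 -0.17 ]
ledge [ 0.518 -0.357]
ledge [ 0.566 -0.352]
spare [ 0.40978299 -0.20800841  0.02      ] ring [ 0.41527742 -0.30864374  0.02      ] red [ 0.6669341  -0.31971045  0.02      ]
```

View pics/crop0.png

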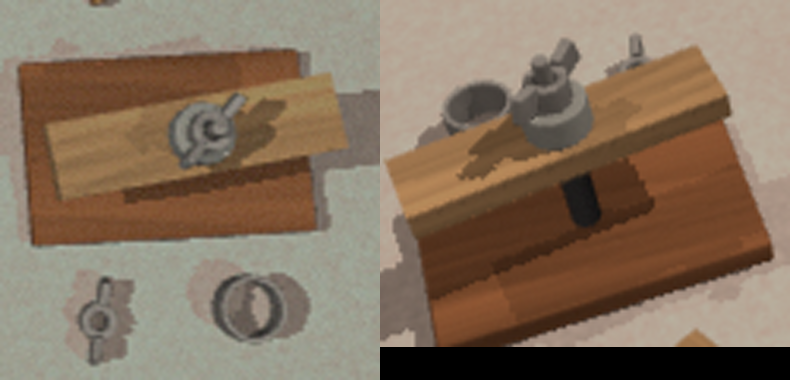

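The crop confirms the choice: nut and sleeve sit on the stand's pin above the long ledge, and the spare nut and thin ring lie below the foot. The nut's wings run at about -39° in world, and the ledge's long axis at about 98°. I'm moving above the stand now.

arm_command([
  {"translation":[-0.311,-0.264,-0.05],"twist":[0,0,0],"fingers":1},
  {"translation":[-0.311,-0.264,-0.05],"twist":[0,0,0],"fingers":1},
  {"translation":[-0.311,-0.264,-0.05],"twist":[0,0,0],"fingers":1},
  {"translation":[-0.311,-0.264,-0.05],"twist":[0,0,0],"fingers":1},
  {"translation":[-0.311,-0.264,-0.05],"twist":[0,0,0],"fingers":1},
])

```text
time: 1.12
eef_pos: [0.4066, 0.3403, 0.2695]
tcp_rot: [0.206, 0.978, 0.0, 0.0]
contact_force: [1.0, -0.9, 0.3]
opening: 0.998
finger_force: 0.0
```

arm_command([
  {"translation":[-0.235,-0.334,-0.008],"twist":[0,0,0],"fingers":1},
  {"translation":[-0.235,-0.334,-0.008],"twist":[0,0,0],"fingers":1},
  {"translation":[-0.235,-0.334,-0.008],"twist":[0,0,0],"fingers":1},
  {"translation":[-0.235,-0.334,-0.008],"twist":[0,0,0],"fingers":1},
  {"translation":[-0.235,-0.334,-0.008],"twist":[0,0,0],"fingers":1},
])

```text
time: 1.75
eef_pos: [0.4662, 0.0397, 0.2754]
tcp_rot: [0.207, 0.978, 0.0, 0.001]
contact_force: [0.2, 1.1, 0.5]
opening: 1.003
finger_force: 0.0
```

arm_command([
  {"translation":[-0.235,-0.334,-0.008],"twist":[0,0,0],"fingers":1},
  {"translation":[-0.235,-0.334,-0.008],"twist":[0,0,0.1],"fingers":1},
  {"translation":[-0.235,-0.334,-0.008],"twist":[0,0,0.25],"fingers":1},
  {"translation":[-0.235,-0.334,-0.008],"twist":[0,0,0.25],"fingers":1},
  {"translation":[-0.235,-0.334,-0.008],"twist":[0,0,0.25],"fingers":1},
])

```text
time: 2.38
eef_pos: [0.5262, -0.2609, 0.2812]
tcp_rot: [0.333, 0.943, -0.0, 0.0]
contact_force: [0.9, 0.8, 0.2]
opening: 1.0
finger_force: 0.0
```

```bash
cat >> h.py <<'E'
def wcam(s,p):
    T=np.eye(4);T[:3,:3]=Ro.from_quat(s["tcp_rot"]).as_matrix();T[:3,3]=s["eef_pos"]
    M=np.linalg.inv(T@np.array(p["T_tool_cam"])); return p["K"],M[:3,:3],M[:3,3]
E
python3 - <<'E'
from h import *
from plant import *
import pickle
s=get_state();p=read_camera("wrist");c=wcam(s,p);pickle.dump(c,open("w1.pkl","wb"))
cv2.imwrite("pics/w1.png",p["pixels"][:,:,::-1])
print(np.round(p["T_tool_cam"],3).tolist(),p["K"][0],s["qpos"])
print("cam centre",(-c[1].T@c[2]).round(3))
for z,n in[(.12,"nut base"),(.152,"pin top"),(.098,"sleeve base")]: print(n,proj(c,[.528,-.259,z]).round(1))
for q in ["wing_nut","sleeve","ledge"]: print(q,[(np.round(r["point"]).tolist(),round(r["conf"],2)) for r in recognise(p,q)])
E
```

```text
[[0.001, -0.956, -0.295, 0.076], [1.0, 0.001, -0.001, -0.0], [0.001, -0.295, 0.956, -0.143], [0.0, 0.0, 0.0, 1.0]] [334.15552352   0.         319.95132251] [-6.33026117e-01  5.89412138e-02  1.74457630e+00  1.59789719e-04
  1.33727996e+00 -1.52538067e+00]
cam centre [ 0.467 -0.213  0.424]
nut base [323.1 183.3]
pin top [323.4 192.5]
sleeve base [323.  177.9]
wing_nut [([182.0, 320.0], 0.94)]
sleeve [([172.0, 313.0], 0.72), ([270.0, 349.0], 0.66)]
ledge [([229.0, 436.0], 0.93), ([165.0, 333.0], 0.76), ([30.0, 480.0], 0.6)]
```

View pics/w1.png

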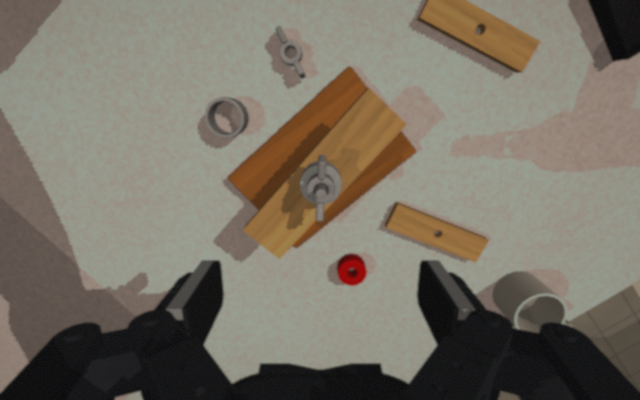

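The wrist view shows the nut at (row 185, col 320), on the sleeve and ledge, with its wings almost vertical in the picture. A close crop will refine this.

Run:
```python
from h import *
a=cv2.imread("pics/w1.png")[140:230,260:380]
cv2.imwrite("pics/w1c.png",cv2.resize(a,(720,540),interpolation=cv2.INTER_CUBIC))
```

```text
(no output)
```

View pics/w1c.png

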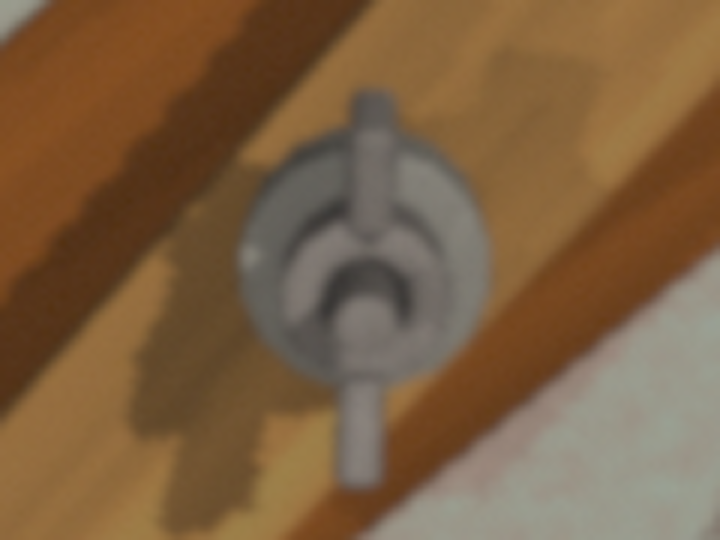

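Run:
```python
from h import *
import pickle
c=pickle.load(open("w1.pkl","rb"))
f=lambda x,y,z:atz(c,(260+x/6-.4,140+y/6-.4),z)
a,b=f(375,122,.146),f(360,490,.146)
print("wings",a,b,np.linalg.norm(a-b),np.degrees(np.arctan2(*(a-b)[1::-1])),(a+b)/2)
print("pin",f(364,318,.152),"sleeve",f(365,257,.12),f(240,257,.12)-f(490,257,.12))
# ledge edge angle from full picture: end corners (px)
L=[(370,88),(404,123),(283,257),(245,231)]
P=[atz(c,u,.098) for u in L];print(np.round(P,3))
m1,m2=(P[0]+P[1])/2,(P[2]+P[3])/2;print("ledge ctr",(m1+m2)/2,np.degrees(np.arctan2(*(m1-m2)[1::-1])),np.linalg.norm(m1-m2))
from plant import get_state
s=get_state();R=Ro.from_quat(s["tcp_rot"]).as_matrix();print(R.round(4),s["eef_pos"])
```

```text
wings [ 0.50651021 -0.24318291  0.146     ] [ 0.5478981 -0.2791921  0.146    ] 0.0548599939654466 138.97537555783182 [ 0.52720415 -0.26118751  0.146     ]
pin [ 0.52639598 -0.26114173  0.152     ] sleeve [ 0.52576759 -0.26045133  0.12      ] [-0.02442614 -0.03038078  0.        ]
[[ 0.489 -0.172  0.098]
 [ 0.535 -0.165  0.098]
 [ 0.569 -0.347  0.098]
 [ 0.521 -0.358  0.098]]
ledge ctr [ 0.52840679 -0.26070308  0.098     ] 100.33010451293241 0.18703366426300827
[[-7.779e-01  6.284e-01 -6.000e-04]
 [ 6.284e-01  7.779e-01  9.000e-04]
 [ 1.000e-03  3.000e-04 -1.000e+00]] [ 0.52587131 -0.25933155  0.28044612]
```

arm_command([
  {"translation":[-0.002,-0.001,0.07],"twist":[0,0,0.03],"fingers":1},
  {"translation":[-0.002,-0.001,0.14],"twist":[0,0,0.03],"fingers":1},
  {"translation":[-0.002,-0.001,0.19],"twist":[0,0,0.03],"fingers":1},
  {"translation":[-0.002,-0.001,0.209],"twist":[0,0,0.03],"fingers":1},
  {"translation":[-0.002,-0.001,0.209],"twist":[0,0,0.03],"fingers":0},
], grip_force=40)

```text
time: 3.2
eef_pos: [0.5268, -0.259, 0.1241]
tcp_rot: [0.347, 0.938, 0.0, -0.0]
contact_force: [0.4, 1.2, 0.9]
opening: 0.819
finger_force: 0.0
```

arm_command([
  {"translation":[0,0,0],"twist":[0,0,0],"fingers":-1},
  {"translation":[0,0,0],"twist":[0,0,0],"fingers":-1},
  {"translation":[0,0,0],"twist":[0,0,0],"fingers":-1},
  {"translation":[0,0,0],"twist":[0,0,0],"fingers":-1},
  {"translation":[0,0,0],"twist":[0,0,0],"fingers":-1},
])

```text
time: 3.82
eef_pos: [0.5278, -0.2609, 0.1261]
tcp_rot: [0.347, 0.938, -0.0, 0.002]
contact_force: [-0.4, 1.0, 6.2]
opening: 0.277
finger_force: 39.8
```

arm_command([
  {"translation":[0,0,-0.02],"twist":[0,0,0],"fingers":-1},
  {"translation":[0,0,-0.05],"twist":[0,0,0],"fingers":-1},
  {"translation":[0,0,-0.09],"twist":[0,0,0],"fingers":-1},
  {"translation":[0,0,-0.12],"twist":[0,0,0],"fingers":-1},
  {"translation":[0,0,-0.133],"twist":[0,0,0],"fingers":-1},
])

```text
time: 4.45
eef_pos: [0.5272, -0.2603, 0.2258]
tcp_rot: [0.347, 0.938, -0.0, 0.001]
contact_force: [0.2, -0.4, -0.5]
opening: 0.278
finger_force: 39.8
```

Run:
```python
from h import *
from plant import *
p=read_camera("scene");q=read_camera("wrist");print(get_state()["opening"],get_state()["eef_pos"])
a=cv2.resize(p["pixels"][120:290,110:280],(390,390),interpolation=cv2.INTER_CUBIC);b=cv2.resize(q["pixels"][120:400,180:460],(390,390),interpolation=cv2.INTER_CUBIC)
cv2.imwrite("pics/lift1.png",np.hstack([a,b])[:,:,::-1])
```

```text
0.278984320470739 [ 0.52712951 -0.2602404   0.2250172 ]
```

View pics/lift1.png

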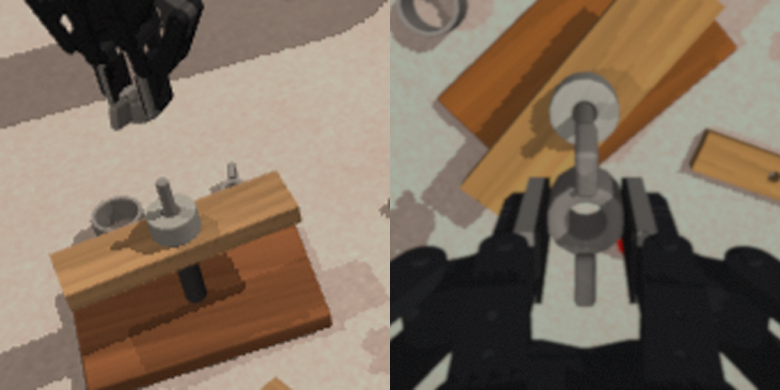

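The nut is held level and centred between the fingers. The sleeve and ledge stayed put. I'm carrying the nut to the tray.

arm_command([
  {"translation":[0.02,0.032,0],"twist":[0,0,0],"fingers":-1},
  {"translation":[0.05,0.08,0],"twist":[0,0,0],"fingers":-1},
  {"translation":[0.085,0.136,0],"twist":[0,0,0],"fingers":-1},
  {"translation":[0.12,0.192,0],"twist":[0,0,0],"fingers":-1},
  {"translation":[0.155,0.248,0],"twist":[0,0,0],"fingers":-1},
])

```text
time: 5.18
eef_pos: [0.5589, -0.0415, 0.2221]
tcp_rot: [0.347, 0.938, -0.0, -0.001]
contact_force: [0.2, 0.3, -1.2]
opening: 0.281
finger_force: 39.8
```

arm_command([
  {"translation":[0.035,0.056,0],"twist":[0,0,0],"fingers":-1},
  {"translation":[0.07,0.112,0],"twist":[0,0,0],"fingers":-1},
  {"translation":[0.105,0.168,0],"twist":[0,0,0],"fingers":-1},
  {"translation":[0.135,0.216,0],"twist":[0,0,0],"fingers":-1},
  {"translation":[0.15,0.24,0],"twist":[0,0,0],"fingers":-1},
])

```text
time: 5.8
eef_pos: [0.5906, 0.1685, 0.2221]
tcp_rot: [0.346, 0.938, -0.001, -0.001]
contact_force: [-0.2, 0.5, -1.5]
opening: 0.274
finger_force: 39.8
```

arm_command([
  {"translation":[0,0,0.04],"twist":[0,0,0],"fingers":-1},
  {"translation":[0,0,0.1],"twist":[0,0,0],"fingers":-1},
  {"translation":[0,0,0.16],"twist":[0,0,0],"fingers":-1},
  {"translation":[0,0,0.22],"twist":[0,0,0],"fingers":-1},
  {"translation":[0,0,0.25],"twist":[0,0,0],"fingers":-1},
])

```text
time: 6.42
eef_pos: [0.5887, 0.1655, 0.032]
tcp_rot: [0.348, 0.938, -0.002, -0.003]
contact_force: [0.5, 0.4, -0.0]
opening: 0.279
finger_force: 39.8
```

arm_command([
  {"translation":[0,0,0],"twist":[0,0,0],"fingers":-1},
  {"translation":[0,0,0.01],"twist":[0,0,0],"fingers":-1},
  {"translation":[0,0,0.02],"twist":[0,0,0],"fingers":-1},
  {"translation":[0,0,0.02],"twist":[0,0,0],"fingers":-1},
])

```text
time: 6.92
eef_pos: [0.5914, 0.1666, 0.0213]
tcp_rot: [0.347, 0.938, -0.0, -0.0]
contact_force: [-0.4, 0.2, 0.4]
opening: 0.277
finger_force: 39.8
```

arm_command([
  {"translation":[0,0,0.004],"twist":[0,0,0],"fingers":-1},
  {"translation":[0,0,0.008],"twist":[0,0,0],"fingers":-1},
  {"translation":[0,0,0.012],"twist":[0,0,0],"fingers":-1},
  {"translation":[0,0,0.014],"twist":[0,0,0],"fingers":-1},
  {"translation":[0,0,0.014],"twist":[0,0,0],"fingers":-1},
])

```text
time: 7.55
eef_pos: [0.5913, 0.1667, 0.0106]
tcp_rot: [0.347, 0.938, -0.0, -0.0]
contact_force: [0.4, -0.4, -0.9]
opening: 0.277
finger_force: 39.8
```

arm_command([
  {"translation":[0,0,0.002],"twist":[0,0,0],"fingers":-1},
  {"translation":[0,0,0.002],"twist":[0,0,0],"fingers":-1},
])

```text
time: 7.8
eef_pos: [0.5917, 0.1667, 0.0101]
tcp_rot: [0.347, 0.938, -0.0, -0.0]
contact_force: [-2.8, -0.6, 4.5]
opening: 0.276
finger_force: 40.3
```

The nut has touched down. I'm releasing it, raising the arm and returning to the stand.

arm_command([
  {"translation":[0,0,0],"twist":[0,0,0],"fingers":-0.2},
  {"translation":[0,0,0],"twist":[0,0,0],"fingers":0.1},
  {"translation":[0,0,0],"twist":[0,0,0],"fingers":0.2},
  {"translation":[0,0,-0.03],"twist":[0,0,0],"fingers":0.2},
  {"translation":[0,0,-0.08],"twist":[0,0,0],"fingers":0.2},
])

```text
time: 8.43
eef_pos: [0.5899, 0.1664, 0.0679]
tcp_rot: [0.347, 0.938, -0.001, -0.002]
contact_force: [-0.1, 0.4, 0.9]
opening: 0.603
finger_force: 0.0
```

arm_command([
  {"translation":[0,0,-0.07],"twist":[0,0,0],"fingers":1},
  {"translation":[0,0,-0.14],"twist":[0,0,0],"fingers":1},
  {"translation":[0,0,-0.2],"twist":[0,0,0],"fingers":1},
  {"translation":[0,0,-0.215],"twist":[0,0,0],"fingers":1},
  {"translation":[0,0,-0.215],"twist":[0,0,0],"fingers":1},
])

```text
time: 9.05
eef_pos: [0.5915, 0.1667, 0.2305]
tcp_rot: [0.347, 0.938, 0.0, 0.0]
contact_force: [-0.5, -0.1, 0.5]
opening: 1.002
finger_force: 0.0
```

Run:
```python
from h import *
from plant import *
s=get_state();p=read_camera("top");q=read_camera("wrist");print(s["opening"],s["eef_pos"],s["tcp_rot"])
c=wcam(s,q)
for n,x in (("wing_nut",q),("tray",q),("wing_nut",p)): print(n,[(np.round(r["point"]).tolist(),round(r["conf"],2)) for r in recognise(x,n)])
print("expect",proj(c,[.592,.167,.02]),proj("top",[.592,.167,.02]))
a=cv2.resize(p["pixels"][160:300,120:300],(400,311),interpolation=cv2.INTER_CUBIC)
b=cv2.resize(q["pixels"],(390,244));o=np.zeros((311,790,3),np.uint8);o[:,:400]=a;o[:244,400:]=b
o=np.clip(o.astype(float)*1.8,0,255).astype(np.uint8)
cv2.imwrite("pics/nutplaced.png",o[:,:,::-1])
```

```text
1.0019797098715046 [0.59150732 0.16666262 0.23054194] [3.47143934e-01 9.37811816e-01 1.40145204e-04 2.57584947e-04]
wing_nut [([170.0, 321.0], 0.94)]
tray [([90.0, 339.0], 0.89)]
wing_nut [([202.0, 246.0], 0.41)]
expect [320.85045799 172.1918588 ] [243.03449245 208.70644204]
```

View pics/nutplaced.png

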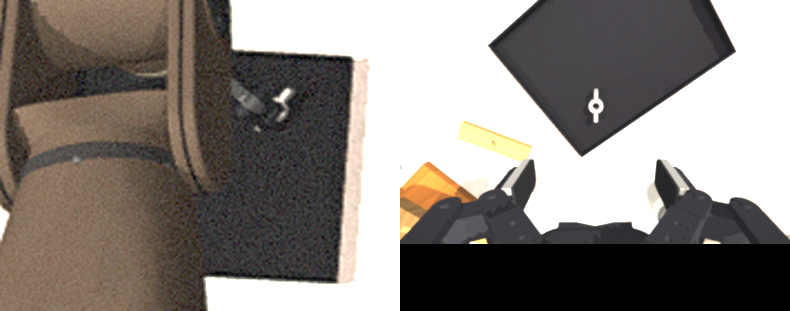

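The nut lies upright in the tray where intended: wrist crop (596, 106), inside the tray corner. Next is the sleeve.

arm_command([
  {"translation":[-0.035,-0.056,0],"twist":[0,0,0],"fingers":1},
  {"translation":[-0.07,-0.112,0],"twist":[0,0,0],"fingers":1},
  {"translation":[-0.105,-0.168,0],"twist":[0,0,0],"fingers":1},
  {"translation":[-0.14,-0.224,0],"twist":[0,0,0],"fingers":1},
  {"translation":[-0.17,-0.272,0],"twist":[0,0,0],"fingers":1},
])

```text
time: 9.93
eef_pos: [0.5546, -0.0728, 0.2293]
tcp_rot: [0.347, 0.938, -0.0, -0.001]
contact_force: [0.7, 0.1, -0.2]
opening: 1.001
finger_force: 0.0
```

arm_command([
  {"translation":[-0.035,-0.056,0],"twist":[0,0,0.16],"fingers":1},
  {"translation":[-0.07,-0.112,0],"twist":[0,0,0.32],"fingers":1},
  {"translation":[-0.105,-0.168,0],"twist":[0,0,0.48],"fingers":1},
  {"translation":[-0.135,-0.216,0],"twist":[0,0,0.62],"fingers":1},
  {"translation":[-0.135,-0.216,0],"twist":[0,0,0.66],"fingers":1},
])

```text
time: 10.55
eef_pos: [0.5257, -0.2628, 0.2291]
tcp_rot: [0.647, 0.763, -0.0, -0.001]
contact_force: [1.3, 0.3, -0.1]
opening: 0.997
finger_force: 0.0
```

Run:
```python
from h import *
from plant import *
import pickle
for i in range(2): s=get_state();q=read_camera("wrist")
s=get_state();print(s["opening"],s["eef_pos"],s["tcp_rot"],s["qpos"])
c=wcam(s,q);pickle.dump(c,open("w2.pkl","wb"))
R=Ro.from_quat(s["tcp_rot"]).as_matrix();print(R.round(3).tolist())
P=np.array([.5268,-.2605,.0])
print("exp pin",proj(c,P+[0,0,.152]),"sleeve",proj(c,P+[0,0,.12]))
for n in ("sleeve","ledge"): print(n,[(np.round(r["point"]).tolist(),round(r["conf"],2)) for r in recognise(q,n)])
u,v=proj(c,P+[0,0,.12]).round().astype(int);print(u,v)
a=q["pixels"][max(v-90,0):v+90,max(u-120,0):u+120]
cv2.imwrite("pics/w2.png",cv2.resize(a,None,fx=3,fy=3,interpolation=cv2.INTER_CUBIC)[:,:,::-1])
```

```text
1.0004971405853107 [ 0.52612615 -0.26069534  0.22910492] [ 6.44888350e-01  7.64275789e-01 -3.43518474e-05 -1.23826930e-03] [-6.32781782e-01  9.78282398e-02  1.79881123e+00  1.05432135e-04
  1.24742866e+00 -8.01856065e-01]
[[-0.168, 0.986, -0.002], [0.986, 0.168, 0.002], [0.002, -0.002, -1.0]]
exp pin [321.93809146 212.00219762] sleeve [321.79599237 198.86709988]
sleeve [([240.0, 432.0], 0.83), ([186.0, 319.0], 0.62)]
ledge [([159.0, 325.0], 0.82), ([138.0, 492.0], 0.75)]
322 199
```

View pics/w2.png

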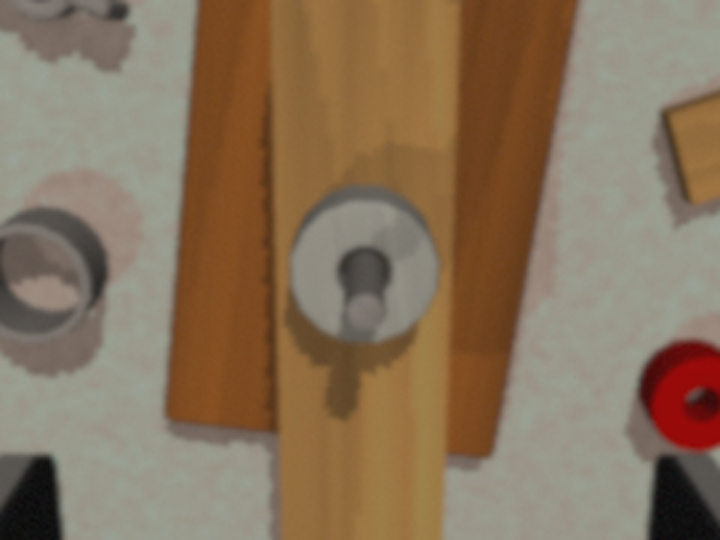

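The sleeve centre is in the crop at (364, 270), about 1 mm to +tool-y. The ledge lines up with the tool's x to within 1°. I'm descending to grip the sleeve.

arm_command([
  {"translation":[0,0.002,0.06],"twist":[0,0,0],"fingers":1},
  {"translation":[0,0.002,0.12],"twist":[0,0,0],"fingers":1},
  {"translation":[0,0.002,0.16],"twist":[0,0,0],"fingers":1},
  {"translation":[0,0.002,0.171],"twist":[0,0,0],"fingers":0.5},
  {"translation":[0,0.002,0.171],"twist":[0,0,0],"fingers":0.2},
], grip_force=35)

```text
time: 11.38
eef_pos: [0.5285, -0.2595, 0.1025]
tcp_rot: [0.644, 0.765, -0.0, -0.0]
contact_force: [0.1, 0.3, 1.0]
opening: 0.615
finger_force: 0.0
```

arm_command([
  {"translation":[0,0,0],"twist":[0,0,0],"fingers":-0.1},
  {"translation":[0,0,0],"twist":[0,0,0],"fingers":-0.3},
  {"translation":[0,0,0],"twist":[0,0,0],"fingers":-0.5},
  {"translation":[0,0,0],"twist":[0,0,0],"fingers":-1},
  {"translation":[0,0,0],"twist":[0,0,0],"fingers":-1},
])

```text
time: 12.0
eef_pos: [0.5294, -0.2604, 0.1043]
tcp_rot: [0.644, 0.765, 0.0, 0.002]
contact_force: [-0.2, 1.8, 5.8]
opening: 0.451
finger_force: 35.5
```

arm_command([
  {"translation":[0,0,-0.015],"twist":[0,0,0],"fingers":-1},
  {"translation":[0,0,-0.045],"twist":[0,0,0],"fingers":-1},
  {"translation":[0,0,-0.085],"twist":[0,0,0],"fingers":-1},
  {"translation":[0,0,-0.125],"twist":[0,0,0],"fingers":-1},
  {"translation":[0,0,-0.147],"twist":[0,0,0],"fingers":-1},
])

```text
time: 12.62
eef_pos: [0.5285, -0.2601, 0.2145]
tcp_rot: [0.644, 0.765, -0.0, 0.001]
contact_force: [0.2, -0.5, -0.3]
opening: 0.447
finger_force: 35.4
```

Run:
```python
from h import *
from plant import *
p=read_camera("scene");s=get_state();print(s["opening"],s["eef_pos"])
for n in ("sleeve","ledge"): print(n,[(np.round(r["point"]).tolist(),round(r["conf"],2)) for r in recognise(p,n)])
print("sleeve exp lifted",proj("scene",[.529,-.2605,.22]),"ledge ctr",proj("scene",[.529,-.2605,.098]))
cv2.imwrite("pics/lift2.png",cv2.resize(p["pixels"][130:290,110:280],None,fx=3,fy=3,interpolation=cv2.INTER_CUBIC)[:,:,::-1])
```

```text
0.4478450996916536 [ 0.52930667 -0.26063794  0.21640442]
sleeve [([318.0, 176.0], 0.59), ([171.0, 165.0], 0.51)]
ledge [([224.0, 188.0], 0.85), ([312.0, 248.0], 0.58), ([217.0, 306.0], 0.58)]
sleeve exp lifted [170.80720769 168.88189525] ledge ctr [186.24426206 219.81989635]
```

View pics/lift2.png

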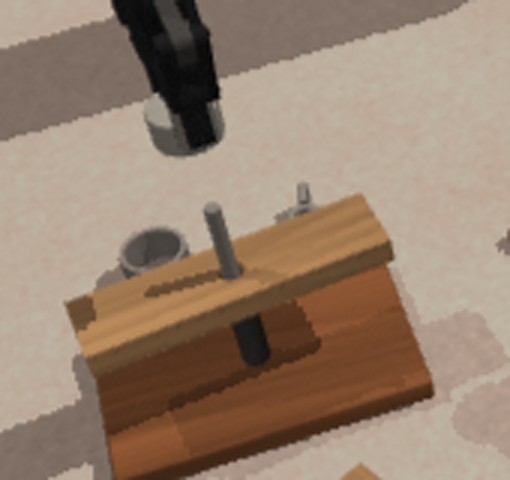

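The sleeve is held level (crop about (185, 125)), and the ledge is still level on its shoulder. I'm carrying the sleeve to the tray.

arm_command([
  {"translation":[0.03,0.009,0],"twist":[0,0,0],"fingers":-1},
  {"translation":[0.08,0.025,0],"twist":[0,0,0],"fingers":-1},
  {"translation":[0.14,0.043,0],"twist":[0,0,0],"fingers":-1},
  {"translation":[0.2,0.061,0],"twist":[0,0,0],"fingers":-1},
  {"translation":[0.26,0.08,0],"twist":[0,0,0],"fingers":-1},
])

```text
time: 13.4
eef_pos: [0.5531, -0.0545, 0.2107]
tcp_rot: [0.644, 0.765, -0.0, -0.002]
contact_force: [0.2, 0.2, -0.7]
opening: 0.454
finger_force: 35.4
```

arm_command([
  {"translation":[0.06,0.018,0],"twist":[0,0,0],"fingers":-1},
  {"translation":[0.12,0.037,0],"twist":[0,0,0],"fingers":-1},
  {"translation":[0.18,0.055,0],"twist":[0,0,0],"fingers":-1},
  {"translation":[0.24,0.074,0],"twist":[0,0,0],"fingers":-1},
  {"translation":[0.3,0.092,0],"twist":[0,0,0],"fingers":-1},
])

```text
time: 14.02
eef_pos: [0.5825, 0.1786, 0.2106]
tcp_rot: [0.644, 0.765, -0.001, -0.001]
contact_force: [0.2, -1.0, -0.6]
opening: 0.453
finger_force: 35.4
```

arm_command([
  {"translation":[0.06,0.018,0],"twist":[0,0,0],"fingers":-1},
  {"translation":[0.11,0.034,0],"twist":[0,0,0],"fingers":-1},
  {"translation":[0.145,0.045,0],"twist":[0,0,0],"fingers":-1},
  {"translation":[0.165,0.051,0],"twist":[0,0,0],"fingers":-1},
  {"translation":[0.165,0.051,0],"twist":[0,0,0],"fingers":-1},
])

```text
time: 14.65
eef_pos: [0.5998, 0.3053, 0.2113]
tcp_rot: [0.644, 0.765, -0.001, -0.001]
contact_force: [0.2, -0.4, 0.1]
opening: 0.445
finger_force: 35.4
```

arm_command([
  {"translation":[0,0,0.05],"twist":[0,0,0],"fingers":-1},
  {"translation":[0,0,0.11],"twist":[0,0,0],"fingers":-1},
  {"translation":[0,0,0.17],"twist":[0,0,0],"fingers":-1},
  {"translation":[0,0,0.215],"twist":[0,0,0],"fingers":-1},
  {"translation":[0,0,0.235],"twist":[0,0,0],"fingers":-1},
])

```text
time: 15.28
eef_pos: [0.599, 0.3027, 0.0334]
tcp_rot: [0.645, 0.764, -0.002, -0.001]
contact_force: [-0.8, 0.1, -0.5]
opening: 0.449
finger_force: 35.4
```

arm_command([
  {"translation":[0,0,0],"twist":[0,0,0],"fingers":-1},
  {"translation":[0,0,0.005],"twist":[0,0,0],"fingers":-1},
  {"translation":[0,0,0.01],"twist":[0,0,0],"fingers":-1},
  {"translation":[0,0,0.012],"twist":[0,0,0],"fingers":-1},
  {"translation":[0,0,0.012],"twist":[0,0,0],"fingers":-1},
])

```text
time: 15.9
eef_pos: [0.6008, 0.3045, 0.0275]
tcp_rot: [0.644, 0.765, 0.0, 0.0]
contact_force: [0.1, -0.2, -1.9]
opening: 0.449
finger_force: 35.4
```

arm_command([
  {"translation":[0,0,0.006],"twist":[0,0,0],"fingers":-1},
  {"translation":[0,0,0.012],"twist":[0,0,0],"fingers":-1},
  {"translation":[0,0,0.017],"twist":[0,0,0],"fingers":-1},
  {"translation":[0,0,0.02],"twist":[0,0,0],"fingers":-1},
  {"translation":[0,0,0.02],"twist":[0,0,0],"fingers":-1},
])

```text
time: 16.52
eef_pos: [0.6006, 0.3043, 0.012]
tcp_rot: [0.644, 0.765, -0.0, -0.0]
contact_force: [-0.4, 1.0, -1.0]
opening: 0.455
finger_force: 35.4
```

arm_command([
  {"translation":[0,0,0.002],"twist":[0,0,0],"fingers":-1},
  {"translation":[0,0,0.002],"twist":[0,0,0],"fingers":-1},
])

```text
time: 16.77
eef_pos: [0.6008, 0.3044, 0.0108]
tcp_rot: [0.644, 0.765, -0.0, -0.0]
contact_force: [0.2, -0.6, -0.7]
opening: 0.451
finger_force: 35.4
```

arm_command([
  {"translation":[0,0,0.001],"twist":[0,0,0],"fingers":-1},
  {"translation":[0,0,0.002],"twist":[0,0,0],"fingers":-1},
  {"translation":[0,0,0.002],"twist":[0,0,0],"fingers":-1},
])

```text
time: 17.15
eef_pos: [0.6009, 0.3045, 0.0104]
tcp_rot: [0.644, 0.765, -0.0, 0.0]
contact_force: [-2.2, -1.5, 5.9]
opening: 0.454
finger_force: 35.8
```

Touched down. I'm releasing and raising the arm. A script will refine the ledge angle from the earlier wrist picture.

arm_command([
  {"translation":[0,0,0],"twist":[0,0,0],"fingers":0.1},
  {"translation":[0,0,0],"twist":[0,0,0],"fingers":0.4},
  {"translation":[0,0,0],"twist":[0,0,0],"fingers":0.4},
  {"translation":[0,0,-0.03],"twist":[0,0,0],"fingers":0.4},
  {"translation":[0,0,-0.08],"twist":[0,0,0],"fingers":0.4},
])

```text
time: 17.77
eef_pos: [0.5999, 0.3041, 0.0695]
tcp_rot: [0.644, 0.765, -0.001, -0.001]
contact_force: [-0.0, -0.2, 0.0]
opening: 0.698
finger_force: 0.0
```

arm_command([
  {"translation":[0,0,-0.07],"twist":[0,0,0],"fingers":1},
  {"translation":[0,0,-0.14],"twist":[0,0,0],"fingers":1},
  {"translation":[0,0,-0.2],"twist":[0,0,0],"fingers":1},
  {"translation":[0,0,-0.215],"twist":[0,0,0],"fingers":1},
  {"translation":[0,0,-0.215],"twist":[0,0,0],"fingers":1},
])

```text
time: 18.4
eef_pos: [0.601, 0.3045, 0.232]
tcp_rot: [0.644, 0.765, 0.001, 0.001]
contact_force: [-0.6, 0.1, -0.8]
opening: 0.997
finger_force: 0.0
```

Run:
```python
from h import *
from plant import *
import pickle
c=pickle.load(open("w2.pkl","rb"))
for a,b in (((292.7,109),(294.7,289)),((355.3,109),(349.7,289))):
    A,B=atz(c,a,.098),atz(c,b,.098);print(A.round(4),B.round(4),np.degrees(np.arctan2(*(A-B)[1::-1])))
s=get_state();q=read_camera("wrist");k=wcam(s,q);print(s["eef_pos"],s["tcp_rot"])
cv2.imwrite("pics/w3.png",q["pixels"][:,:,::-1])
for n in ("sleeve","wing_nut"):print(n,[(np.round(r["point"]).tolist(),round(r["conf"],2)) for r in recognise(q,n)])
print(proj(k,[.601,.3045,.015]))
# dark tray polygon at wrist view
R=Ro.from_quat(s["tcp_rot"]).as_matrix();print("to ledge",(R.T@(np.array([.528,-.2605,.2])-s["eef_pos"])/.75).round(3))
```

```text
[ 0.4926 -0.1978  0.098 ] [ 0.5181 -0.3577  0.098 ] 99.03097197237427
[ 0.5414 -0.1894  0.098 ] [ 0.5686 -0.349   0.098 ] 99.67175774036437
[0.6009904  0.30454608 0.23197525] [6.44258816e-01 7.64806677e-01 9.86374904e-04 5.93043838e-04]
sleeve [([176.0, 318.0], 0.67)]
wing_nut [([280.0, 294.0], 0.91)]
[320.07901545 170.58263503]
to ledge [-0.726 -0.224  0.042]
```

arm_command([
  {"translation":[-0.05,-0.015,0],"twist":[0,0,0],"fingers":1},
  {"translation":[-0.11,-0.034,0],"twist":[0,0,0],"fingers":1},
  {"translation":[-0.17,-0.052,0],"twist":[0,0,0],"fingers":1},
  {"translation":[-0.23,-0.071,0],"twist":[0,0,0],"fingers":1},
  {"translation":[-0.29,-0.09,0],"twist":[0,0,0],"fingers":1},
])

```text
time: 19.18
eef_pos: [0.5698, 0.0772, 0.2281]
tcp_rot: [0.644, 0.765, -0.001, -0.002]
contact_force: [0.4, -0.3, -0.7]
opening: 1.0
finger_force: 0.0
```

arm_command([
  {"translation":[-0.06,-0.018,0],"twist":[0,0,0],"fingers":1},
  {"translation":[-0.12,-0.037,0],"twist":[0,0,0],"fingers":1},
  {"translation":[-0.18,-0.055,0],"twist":[0,0,0],"fingers":1},
  {"translation":[-0.24,-0.074,0],"twist":[0,0,0],"fingers":1},
  {"translation":[-0.3,-0.092,0],"twist":[0,0,0],"fingers":1},
])

```text
time: 19.8
eef_pos: [0.5401, -0.1559, 0.2282]
tcp_rot: [0.644, 0.765, -0.0, -0.002]
contact_force: [0.8, -0.2, 0.7]
opening: 1.001
finger_force: 0.0
```

arm_command([
  {"translation":[-0.06,-0.018,0],"twist":[0,0,0],"fingers":1},
  {"translation":[-0.11,-0.034,0],"twist":[0,0,0],"fingers":1},
  {"translation":[-0.136,-0.042,0],"twist":[0,0,0],"fingers":1},
  {"translation":[-0.136,-0.042,0.03],"twist":[0,0,0],"fingers":1},
  {"translation":[-0.136,-0.042,0.04],"twist":[0,0,0],"fingers":1},
])

```text
time: 20.42
eef_pos: [0.5266, -0.2596, 0.1978]
tcp_rot: [0.644, 0.765, -0.0, -0.003]
contact_force: [0.1, 0.1, -0.4]
opening: 0.996
finger_force: 0.0
```

arm_command([
  {"translation":[0,0,0],"twist":[0,0,0],"fingers":1},
  {"translation":[0,0,0],"twist":[0,0,0],"fingers":1},
])

```text
time: 20.68
eef_pos: [0.5282, -0.2603, 0.2013]
tcp_rot: [0.644, 0.765, 0.0, 0.0]
contact_force: [1.2, -0.4, 1.1]
opening: 0.998
finger_force: 0.0
```

arm_command([
  {"translation":[0,0,0.05],"twist":[0,0,0.007],"fingers":1},
  {"translation":[0,0,0.1],"twist":[0,0,0.007],"fingers":1},
  {"translation":[0,0,0.14],"twist":[0,0,0.007],"fingers":1},
  {"translation":[0,0,0.157],"twist":[0,0,0.007],"fingers":0.8},
  {"translation":[0,0,0.157],"twist":[0,0,0.007],"fingers":0.5},
], grip_force=50)

```text
time: 21.3
eef_pos: [0.5278, -0.2605, 0.0828]
tcp_rot: [0.647, 0.763, -0.0, -0.0]
contact_force: [0.1, 0.9, 0.2]
opening: 0.756
finger_force: 0.0
```

arm_command([
  {"translation":[0,0,0],"twist":[0,0,0],"fingers":0.3},
  {"translation":[0,0,0],"twist":[0,0,0],"fingers":0.1},
  {"translation":[0,0,0],"twist":[0,0,0],"fingers":-0.2},
  {"translation":[0,0,0],"twist":[0,0,0],"fingers":-1},
  {"translation":[0,0,0],"twist":[0,0,0],"fingers":-1},
])

```text
time: 21.92
eef_pos: [0.529, -0.2616, 0.0852]
tcp_rot: [0.647, 0.762, 0.0, 0.002]
contact_force: [-0.2, -0.1, 6.1]
opening: 0.569
finger_force: 53.5
```

Ledge gripped. I'm lifting it off the pin.

arm_command([
  {"translation":[0,0,-0.01],"twist":[0,0,0],"fingers":-1},
  {"translation":[0,0,-0.025],"twist":[0,0,0],"fingers":-1},
  {"translation":[0,0,-0.045],"twist":[0,0,0],"fingers":-1},
  {"translation":[0,0,-0.065],"twist":[0,0,0],"fingers":-1},
  {"translation":[0,0,-0.085],"twist":[0,0,0],"fingers":-1},
])

```text
time: 22.55
eef_pos: [0.5278, -0.2608, 0.148]
tcp_rot: [0.647, 0.762, 0.0, 0.0]
contact_force: [0.3, -1.2, -0.3]
opening: 0.567
finger_force: 52.8
```

arm_command([
  {"translation":[0,0,-0.025],"twist":[0,0,0],"fingers":-1},
  {"translation":[0,0,-0.05],"twist":[0,0,0],"fingers":-1},
  {"translation":[0,0,-0.075],"twist":[0,0,0],"fingers":-1},
  {"translation":[0,0,-0.085],"twist":[0,0,0],"fingers":-1},
  {"translation":[0,0,-0.085],"twist":[0,0,0],"fingers":-1},
])

```text
time: 23.18
eef_pos: [0.5279, -0.2608, 0.2111]
tcp_rot: [0.647, 0.762, 0.0, 0.001]
contact_force: [-0.3, 0.2, -0.9]
opening: 0.573
finger_force: 52.8
```

Run:
```python
from h import *
from plant import *
p=read_camera("scene");s=get_state();print(s["opening"],s["eef_pos"],s["contact_force"],s["wrist_torque"])
e=np.array(s["eef_pos"])
print("ledge",[(np.round(r["point"]).tolist(),round(r["conf"],2)) for r in recognise(p,"ledge")],proj("scene",e+[0,0,.01]))
# tilt check: expected projections of the two long-axis ends of a level ledge
y=Ro.from_quat(s["tcp_rot"]).as_matrix()[:,0]
print(proj("scene",e+.09*y),proj("scene",e-.09*y))
cv2.imwrite("pics/lift3.png",p["pixels"][:,:,::-1])
# tray centre from top picture at start: dark blob corners
im=cv2.cvtColor(cv2.imread("pics/top0.png"),cv2.COLOR_BGR2GRAY)[150:310,110:300]
n,l,st,ce=cv2.connectedComponentsWithStats((im<45).astype(np.uint8));i=1+st[1:,4].argmax()
ct=max(cv2.findContours((l==i).astype(np.uint8),0,2)[0],key=cv2.contourArea)
B=cv2.approxPolyDP(cv2.convexHull(ct),6,True)[:,0]+[110,150]
W=[atz("top",b,.022)[:2] for b in B];print(B.tolist(),np.round(W,3).tolist(),np.mean(W,0))
```

```text
0.5697614912901117 [ 0.5275344  -0.26056307  0.21011745] [ 0.31410086 -0.26562979 -0.50898607] [-0.03136752  0.05194216 -0.0614557 ]
ledge [([172.0, 160.0], 0.95), ([219.0, 308.0], 0.62)] [170.63467048 168.30201862]
[222.72558777 155.65723333] [117.12522474 191.54644496]
[[151, 179], [277, 186], [271, 286], [138, 279]] [[0.67, 0.396], [0.647, 0.084], [0.405, 0.097], [0.426, 0.414]] [0.53708919 0.24766966]
```

The ledge is level in the grip. The network finds it at (row 172, col 160), against an expected (168, 171). The tray centre is (0.537, 0.247), turned -4°. I'm carrying the ledge over.

arm_command([
  {"translation":[0.03,0.002,0],"twist":[0,0,0],"fingers":-1},
  {"translation":[0.07,0.005,0],"twist":[0,0,0],"fingers":-1},
  {"translation":[0.12,0.008,0],"twist":[0,0,0],"fingers":-1},
  {"translation":[0.18,0.012,0],"twist":[0,0,0],"fingers":-1},
  {"translation":[0.24,0.016,0],"twist":[0,0,0],"fingers":-1},
])

```text
time: 23.9
eef_pos: [0.5091, -0.0786, 0.2095]
tcp_rot: [0.647, 0.762, -0.0, -0.001]
contact_force: [-0.4, -0.9, -0.6]
opening: 0.571
finger_force: 52.8
```

arm_command([
  {"translation":[0.06,0.004,0],"twist":[0,0,0],"fingers":-1},
  {"translation":[0.12,0.008,0],"twist":[0,0,0],"fingers":-1},
  {"translation":[0.18,0.012,0],"twist":[0,0,0],"fingers":-1},
  {"translation":[0.24,0.016,0],"twist":[0,0,0],"fingers":-1},
  {"translation":[0.28,0.019,0],"twist":[0,0,0],"fingers":-1},
])

```text
time: 24.52
eef_pos: [0.4884, 0.1311, 0.2095]
tcp_rot: [0.646, 0.763, -0.0, -0.001]
contact_force: [0.1, -0.2, -0.9]
opening: 0.57
finger_force: 52.8
```

arm_command([
  {"translation":[0.04,0.003,0],"twist":[0,0,0.05],"fingers":-1},
  {"translation":[0.08,0.006,0],"twist":[0,0,0.1],"fingers":-1},
  {"translation":[0.12,0.008,0],"twist":[0,0,0.16],"fingers":-1},
  {"translation":[0.15,0.01,0],"twist":[0,0,0.2],"fingers":-1},
  {"translation":[0.164,0.011,0],"twist":[0,0,0.222],"fingers":-1},
])

```text
time: 25.15
eef_pos: [0.4765, 0.2528, 0.2094]
tcp_rot: [0.731, 0.683, -0.001, -0.001]
contact_force: [-0.0, -0.4, -0.9]
opening: 0.565
finger_force: 52.8
```

arm_command([
  {"translation":[0,0,0],"twist":[0,0,0],"fingers":-1},
  {"translation":[0,0,0],"twist":[0,0,0],"fingers":-1},
])

```text
time: 25.4
eef_pos: [0.4776, 0.251, 0.2099]
tcp_rot: [0.731, 0.682, -0.0, -0.0]
contact_force: [0.7, -0.8, -1.0]
opening: 0.57
finger_force: 52.8
```

Run:
```python
from h import *
from plant import *
s=get_state();p=read_camera("scene");q=read_camera("wrist");print(s["eef_pos"],s["tcp_rot"],s["opening"])
a=p["pixels"][100:260,320:540];a=cv2.resize(a,(400,291),interpolation=cv2.INTER_CUBIC)
b=cv2.resize(q["pixels"],(390,244));o=np.zeros((291,790,3),np.uint8);o[:,:400]=a;o[:244,400:]=b
cv2.imwrite("pics/over.png",np.clip(o[:,:,::-1]*1.5,0,255).astype(np.uint8))
```

```text
[0.47764561 0.25102236 0.20985967] [ 7.30920120e-01  6.82462827e-01 -4.87301170e-04 -1.75366637e-04] 0.5702739060309725
```

arm_command([
  {"translation":[0,0,0.04],"twist":[0,0,0],"fingers":-1},
  {"translation":[0,0,0.1],"twist":[0,0,0],"fingers":-1},
  {"translation":[0,0,0.16],"twist":[0,0,0],"fingers":-1},
  {"translation":[0,0,0.21],"twist":[0,0,0],"fingers":-1},
  {"translation":[0,0,0.235],"twist":[0,0,0],"fingers":-1},
])

```text
time: 26.12
eef_pos: [0.477, 0.2502, 0.0318]
tcp_rot: [0.731, 0.682, -0.002, -0.001]
contact_force: [0.5, -0.7, -0.7]
opening: 0.566
finger_force: 52.7
```

arm_command([
  {"translation":[0,0,0],"twist":[0,0,0],"fingers":-1},
  {"translation":[0,0,0.005],"twist":[0,0,0],"fingers":-1},
  {"translation":[0,0,0.01],"twist":[0,0,0],"fingers":-1},
  {"translation":[0,0,0.015],"twist":[0,0,0],"fingers":-1},
  {"translation":[0,0,0.015],"twist":[0,0,0],"fingers":-1},
])

```text
time: 26.75
eef_pos: [0.4782, 0.2511, 0.0228]
tcp_rot: [0.731, 0.682, -0.0, -0.0]
contact_force: [0.3, -0.1, -1.5]
opening: 0.566
finger_force: 52.8
```

arm_command([
  {"translation":[0,0,0.005],"twist":[0,0,0],"fingers":-1},
  {"translation":[0,0,0.01],"twist":[0,0,0],"fingers":-1},
  {"translation":[0,0,0.014],"twist":[0,0,0],"fingers":-1},
  {"translation":[0,0,0.014],"twist":[0,0,0],"fingers":-1},
])

```text
time: 27.25
eef_pos: [0.478, 0.251, 0.0118]
tcp_rot: [0.731, 0.682, -0.0, -0.0]
contact_force: [-0.2, -0.6, -1.3]
opening: 0.569
finger_force: 52.8
```

arm_command([
  {"translation":[0,0,0.002],"twist":[0,0,0],"fingers":-1},
  {"translation":[0,0,0.004],"twist":[0,0,0],"fingers":-1},
  {"translation":[0,0,0.004],"twist":[0,0,0],"fingers":-1},
])

```text
time: 27.62
eef_pos: [0.4784, 0.2511, 0.0094]
tcp_rot: [0.731, 0.682, 0.0, 0.0]
contact_force: [0.6, -0.2, -1.6]
opening: 0.567
finger_force: 52.8
```

arm_command([
  {"translation":[0,0,0.001],"twist":[0,0,0],"fingers":-1},
  {"translation":[0,0,0.002],"twist":[0,0,0],"fingers":-1},
  {"translation":[0,0,0.002],"twist":[0,0,0],"fingers":-1},
])

```text
time: 28.0
eef_pos: [0.4785, 0.2512, 0.0092]
tcp_rot: [0.731, 0.682, -0.0, -0.0]
contact_force: [-4.7, -1.4, 8.0]
opening: 0.57
finger_force: 53.8
```

Touched down. I'm releasing, retreating and checking.

arm_command([
  {"translation":[0,0,0],"twist":[0,0,0],"fingers":0.25},
  {"translation":[0,0,0],"twist":[0,0,0],"fingers":0.45},
  {"translation":[0,0,0],"twist":[0,0,0],"fingers":0.45},
  {"translation":[0,0,-0.03],"twist":[0,0,0],"fingers":0.45},
  {"translation":[0,0,-0.08],"twist":[0,0,0],"fingers":0.45},
])

```text
time: 28.62
eef_pos: [0.4769, 0.2506, 0.0667]
tcp_rot: [0.731, 0.682, -0.002, -0.001]
contact_force: [0.3, -0.2, 0.4]
opening: 0.725
finger_force: 0.0
```

arm_command([
  {"translation":[0,0,-0.07],"twist":[0,0,0],"fingers":0.45},
  {"translation":[0,0,-0.14],"twist":[0,0,0],"fingers":0.45},
  {"translation":[0,0,-0.21],"twist":[0,0,0],"fingers":0.45},
  {"translation":[0,0,-0.28],"twist":[0,0,0],"fingers":0.45},
  {"translation":[0,0,-0.28],"twist":[0,0,0],"fingers":0.45},
])

```text
time: 29.25
eef_pos: [0.4808, 0.2519, 0.284]
tcp_rot: [0.731, 0.682, 0.005, 0.003]
contact_force: [-0.4, 0.3, -0.5]
opening: 0.726
finger_force: 0.0
```

Run:
```python
from h import *
from plant import *
s=get_state();p=read_camera("scene");q=read_camera("wrist");print(s["eef_pos"],s["opening"])
k=wcam(s,q)
for n,z in (("sleeve",.02),("wing_nut",.02),("ledge",.022)):
  for w,c,im in (("wrist",k,q),("scene","scene",p)):
    print(n,w,[(atz(c,r["point"][::-1],z)[:2].round(3).tolist(),round(r["conf"],2)) for r in recognise(im,n)])
a=cv2.resize(p["pixels"][100:260,320:540],(400,291),interpolation=cv2.INTER_CUBIC)
b=cv2.resize(q["pixels"],(390,244));o=np.zeros((291,790,3),np.uint8);o[:,:400]=a;o[:244,400:]=b
cv2.imwrite("pics/final.png",np.clip(o[:,:,::-1]*1.5,0,255).astype(np.uint8))
```

```text
[0.48081596 0.2519222  0.28404279] 0.7261232529467627
sleeve wrist [([0.607, 0.308], 0.87)]
sleeve scene [([0.609, 0.298], 0.8), ([0.673, -0.321], 0.64), ([0.478, 0.262], 0.18)]
wing_nut wrist [([0.597, 0.167], 0.6)]
wing_nut scene []
ledge wrist [([0.525, -0.017], 0.78), ([0.482, 0.259], 0.63)]
ledge scene [([0.492, 0.249], 0.98), ([0.541, -0.033], 0.8), ([0.609, 0.299], 0.72), ([0.712, -0.198], 0.55)]
```

View pics/final.png

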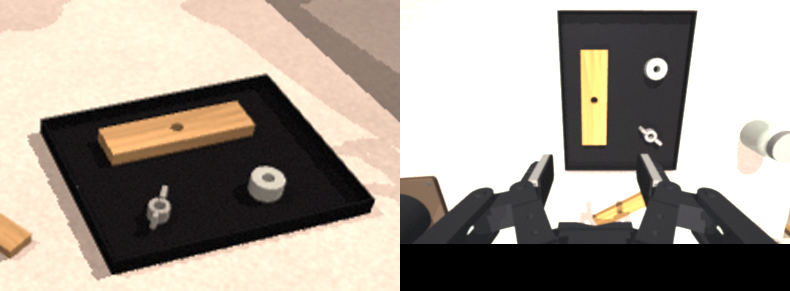

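The picture shows all three parts flat, upright and apart in the tray: ledge at (178, 130), nut at (158, 210) and sleeve at (267, 183). The gripper is clear of everything, so I'm handing in.

```bash
python3 -c "from plant import sign_off;print(sign_off())"
```

```text
the job is handed in; nothing more can be done
None
```

The wing nut, sleeve and ledge were taken off in that order and lowered into the wash tray, where the last picture shows them side by side, flat and the right way up; I handed the job in at about 29 s of the 70 s allowed.

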